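# Slide a cake tray under the height gauge

## Task

Check the ring cake's height: line its little dark steel tray up with the mouth of the blue-railed height gauge and push it along the table, under the low steel bridge, until the tray sits square against the stop at the back. Push the tray with the fingers only: do not lift or tip it, do not touch the cake or let it strike the bridge, and leave everything else on the table where it is.

Things in the scene. Friction and masses are not known exactly. Their poses are not given: they have to be found in the camera images.
- tray: the loose dark steel tray, 130 (its x) x 110 (its y) x 16 high, about 0.45 kg: 4 mm walls and floor, open top. Origin: centre of its underside; z up. It starts before the gauge's mouth, up to 60 to one side, its x turned up to 0.3 rad from the gauge's x. It slides on the table when pushed low on a wall (friction 2 to 5 N); pushed by two spread fingers on one wall it squares itself to them.
- cake: plain ring cake, about 83 x 78 x 35 high, loose in the tray, on its 4 mm floor (its top 39 above the table). Origin: centre of its underside. Not to be touched.
- gauge: fixed height gauge on the table; no floor plate. Origin: on the table midway under its bridge; x points from mouth to stop (the way the tray goes), y left, z up. Blue side rails, 20 high, inner faces at y +-60 (5 free each side of the tray), from x -40 to +65. With the tray home its centre is at this origin, its x along this x, its near wall (outer face x -65) still before the bridge.
- gauge_bridge (a point): middle of the underside of the gauge's steel bridge bar, 46 above the table. The bar runs along the gauge's y and is 22 wide in x, its top 58 above the table; the black nuts on its posts (y +-84) reach 72 high and the feet to y +-112.
- gauge_mouth (a point): middle of the gauge's mouth, on the table at gauge x -76, where the rails' flared ends stand about 150 apart inside, 173 over all (20 high, slippery plastic); they narrow to 120 at x -40.
- gauge_stop (a point): middle of the near face of the gauge's blue stop (20 high), at gauge x +65, 10 above the table; the tray's far wall comes to rest against it.
- choc_cake: loose chocolate-chip ring cake, 82 x 80 x 35, beside the gauge on its left. Origin: centre of its underside. Bystander.
- plain_cake: loose plain ring cake, 81 x 79 x 36, beside the gauge on its right. Origin: centre of its underside. Bystander.
- timer: white pocket timer, 70 x 66 x 21, lying at the right. Origin: centre of its underside. Bystander.
- probe: probe thermometer with red head, 25 x 198 (its y) x 17, lying at the right edge. Origin: centre of its underside. Bystander.
Mind the look-alikes: they are no part of the job. Leave any turquoise look-alike of the tray alone.

How it is judged (in metres and radians):
At the end, for the whole second after the job is handed in: The tray lies flat on the table inside the gauge, its centre within 6 mm of home along the slide (touching or all but touching the stop), within 8 mm across and square within 0.08 rad, with the cake still lying flat on its floor, all at rest (x of tray in the frame of gauge between -0.006 and 0.006 m and y of tray in the frame of gauge between -0.008 and 0.008 m and angle between the x axis of tray and the x axis of gauge, either way round below 0.08 rad and angle between tray's own z axis and vertical below 0.05 rad and height (world z) of tray below 0.005 m and horizontal distance between cake and tray below 0.03 m and z of cake in the frame of tray below 0.008 m and angle between cake's own z axis and vertical below 0.08 rad and linear speed of each of tray, cake below 0.01 m/s).
It fails at once if the tray is lifted off the table or tipped by more than 0.1 rad (height (world z) of tray above 0.008 m or angle between tray's own z axis and vertical above 0.1 rad).
It fails at once if the robot touches the cake (contact force between any of the arm, the fingers and cake above 0.5 N).
It fails at once if the cake strikes the gauge (contact force between cake and gauge above 0.5 N).
It fails at once if the cake leaves the tray (height (world z) of cake above 0.02 m or horizontal distance between cake and tray above 0.045 m).
It fails at once if a bystander is moved by more than 20 mm (distance of any of choc_cake, plain_cake, timer, probe from where it was at the start of the episode above 0.02 m).
It also fails if it takes over 64 s, if anything falls off the work surface, if the arm or the gripper's body presses on something with over 40 N, if the wrist force passes 120 N, or if a joint passes its speed limit or range.

## Robot

A 6-joint arm with a two-finger parallel gripper is mounted at the origin on a cart in front of the work surface, level with it; the furniture and walls round the work are solid. World frame = base frame: x ahead of the robot, y to its left, z up, the work surface at z = 0. Lengths are in mm, angles in rad, forces in N, time in s.
With the tool pointing down it reaches from about 350 to 775 mm from the base axis. Payload 7.3 kg.
Tool frame: the origin (TCP) lies at the very end of the fingers, on their centre line; the grasp point (between the pads) lies 19 mm behind it; z points along the fingers, x is the direction in which the jaws open and shut, and the axes are right-handed (so a half turn about z gives the same grasp; the last joint's range is limited). The gripper opens to 92 mm and grips with 3 to 60 N. Pads are 19 mm wide; open, the fingers measure 130 mm over their backs; the gripper's body (75 mm by 190 mm) begins 47 mm behind the grasp point.
Start: joints at [-1.345, 0.342, 1.524, -0, 1.275, -0.146], TCP at [190.752, -489.141, 226.741] pointing down, gripper open.
Joint ranges: [-2.53, 2.53], [-0.77, 2.02], [0.04, 2.7], [-1, 4.14], [0.28, 2.66], [-3.11, 3.11]. Speed limits (rad/s): [2.57, 2.57, 3.14, 3.14, 3.14, 3.14].

## Interface

Orientations are given as [roll, pitch, yaw] about the fixed x, y, z axes, in that order (R = Rz(yaw) Ry(pitch) Rx(roll)).
In Python, from plant import bot, capture, camera_params gives the robot as it stands.
- The arm moves only by the shell command python3 -m jog 'ROWS' [OPENING]. ROWS is a JSON object of lists of equal length, an entry for each row: "xyz": the shift along the world's x, y, z as a fraction of full scale, a list of three; "angular": the turn, a rotation vector about the world's x, y, z as a fraction of full scale, a list of three. In form: {"xyz": [[x, y, z], ...], "angular": [[wx, wy, wz], ...]}. A call has 1 to 10 rows; each row shifts and turns the pose as measured when the row begins; what a row does not reach is not made up. Full scale, the value 1, is 2 cm for a shift and 6 degrees for a turn. A row lasts 1/10 s, in which the tool goes at most 50 mm and 8.59 degrees, less where a joint would pass 70% of its speed; a pose out of reach is approached as far as the arm can. A call with a number of a shift or a turn outside -1 to 1 is refused whole. A call with a gripper value outside its range is refused whole. OPENING is the closure, from -1 (fully open) to 1 (shut), set as the call begins (- or left out, the last holds). The fingers move at their own pace and stop on an object; the grip force is fixed at half the most. Time passes only in rows, so rows that do not move let the fingers close. It gives the time, the measured TCP pose, the force and the opening at its end, in the units of the state.
- bot.get_obs(): the state, without advancing time (a new reading comes with each control period).
- capture(name): name is "scene" or "top" or "wrist"; returns the picture (480x640x3 uint8, red, green, blue); there is no depth.
- camera_params(name): a dict with "fx", "fy", "cx", "cy" (pixels), "k1" (the pictures are not rectified: a ray, as slopes to the right and down, at radius r is drawn at 1 + k1 r^2 times it, then the intrinsics apply), "rvec" (rotation vector, rad) and "tvec" (3), from world to camera coordinates, as OpenCV has them. Camera axes: x right, y down, z forward; pixel columns grow to the right and rows downward; lengths in mm; the calibration is good to about 2 mm. A picture is of the moment at which its call begins: read the wrist's pose just before it. camera_params takes no time and is no camera call; for the wrist camera it gives the pose at the moment of the call.
- bot.close_job(): hands the job in, once; it reports no verdict.
The state is a dict: "time": time; "joint_positions": joint angles; "dq": joint speeds; "tau": joint torques, N m; "tool_pos": TCP position; "tcp_rot": TCP orientation; "contact_force": force on the tool from outside, world axes, zero at the start; "moment": the same for the moment, N m; "grip_width": finger opening in mm.
Only numpy, scipy, OpenCV 4.12 (cv2) and the standard library are available. Lean on these libraries where they do the work, as an engineer would, in place of code of your own. Each camera call takes 0.05 s, during which the arm holds its last target.

## Working session

There is one attempt and no reset: what is moved stays moved. The work goes in short steps, Python scripts to look and compute and a shell command to move; the robot and the scene stay as the last step left them, time stands still between calls to the robot, and variables do not carry over. Pictures are saved under pics/ and viewed, and the job is handed in when it is done.

```bash
mkdir -p pics; ls
python3 - <<'E'
from plant import bot,capture,camera_params
import cv2
print(bot.get_obs())
for n in ("scene","top"):
    p=camera_params(n);print(n,p)
    cv2.imwrite(f"pics/{n}0.png",capture(n)[:,:,::-1])
E
```

```text
pics
{'time': 0.0, 'joint_positions': array([-1.34497990e+00,  3.42708829e-01,  1.52500912e+00, -4.71910345e-06,
        1.27539899e+00, -1.46021646e-01]), 'dq': array([ 0.00136098, -0.00045295,  0.00044755,  0.00200678, -0.00012429,
        0.00028283]), 'tau': array([ 6.54346641e-04, -4.31236231e+01, -2.44217527e+01,  7.16416142e-02,
        5.58476779e-02, -1.44411010e-04]), 'tool_pos': array([ 190.66478402, -488.72044345,  226.05493019]), 'tcp_rot': array([-3.14137533e+00,  1.50872137e-03, -1.19895671e+00]), 'contact_force': array([ 0.82362995, -0.24419948, -0.07215909]), 'moment': array([-0.03180912, -0.00626203,  0.01723447]), 'grip_width': 92.20657410608214}
scene {'fx': 477.3795599256663, 'fy': 477.3795599256663, 'cx': 322.9942134435073, 'cy': 240.53243601210508, 'k1': 0.035031788728314736, 'rvec': array([ 0.71587805, -2.39709337,  1.40364381]), 'tvec': array([486.55666013, 240.85988191, 803.05435931])}
top {'fx': 496.27372378259, 'fy': 496.27372378259, 'cx': 321.31782550954694, 'cy': 241.88640101509148, 'k1': -0.0742096318680942, 'rvec': array([ 2.14892255, -2.17607494,  0.12384996]), 'tvec': array([ -33.14834122,  604.25940857, 1131.65889877])}
```

View pics/scene0.png

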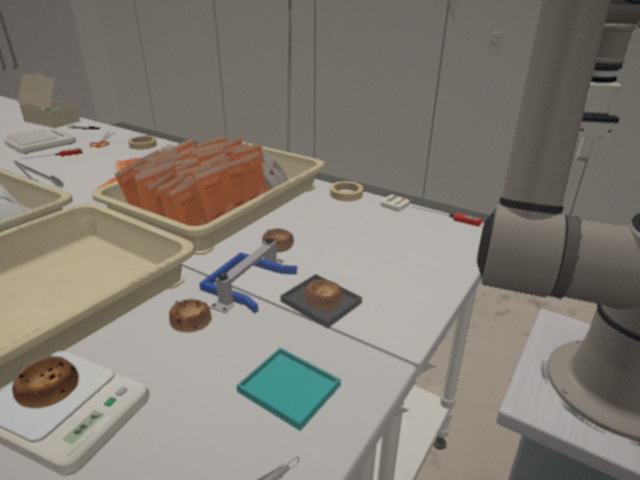

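View pics/top0.png

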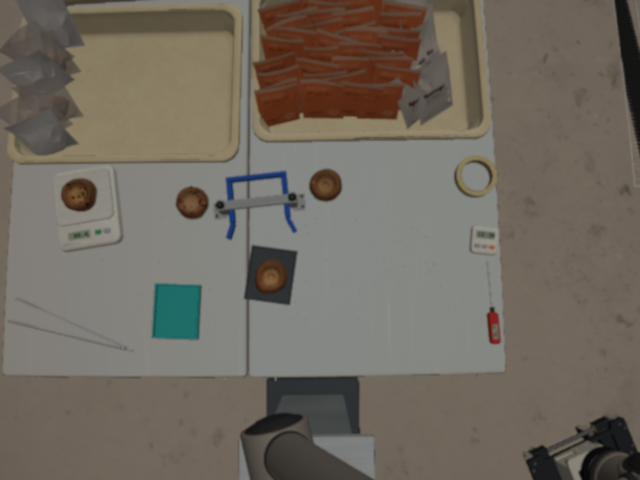

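Top view: the dark tray with the plain ring cake is at (271,275) and the gauge is at about (259,203). The possible mix-ups are the turquoise tray at (177,311), the choc cake at (192,202), the plain cake at (326,184) and the cake on the scale at (78,194). The dark tray is the one I want, so I'll check it in a close crop.

```bash
cat > h.py <<'E'
import numpy as np,cv2
from plant import bot,capture,camera_params
def pw(p,uv,z=0):
    R,_=cv2.Rodrigues(p["rvec"]);t=np.array(p["tvec"])
    out=[]
    for u,v in uv:
        d=np.array([(u-p["cx"])/p["fx"],(v-p["cy"])/p["fy"]])
        x=d.copy()
        for _ in range(30): x=d/(1+p["k1"]*(x@x))
        ray=R.T@np.array([*x,1]);c=-R.T@t
        s=(z-c[2])/ray[2];out.append((c+s*ray)[:2])
    return np.array(out)
def wp(p,X):
    R,_=cv2.Rodrigues(p["rvec"]);X=np.atleast_2d(X)@R.T+np.array(p["tvec"])
    x=X[:,:2]/X[:,2:];x=x*(1+p["k1"]*(x**2).sum(1,keepdims=True))
    return x*[p["fx"],p["fy"]]+[p["cx"],p["cy"]]
E
python3 - <<'E'
import cv2
a=cv2.imread("pics/top0.png")[160:320,170:350]
cv2.imwrite("pics/c0.png",cv2.resize(a,None,fx=4,fy=4,interpolation=cv2.INTER_CUBIC)[:600])
a=cv2.imread("pics/top0.png")[160:320,170:350]
cv2.imwrite("pics/c0.png",cv2.resize(a,(675,600),interpolation=cv2.INTER_CUBIC))
E
```

```text
(no output)
```

View pics/c0.png

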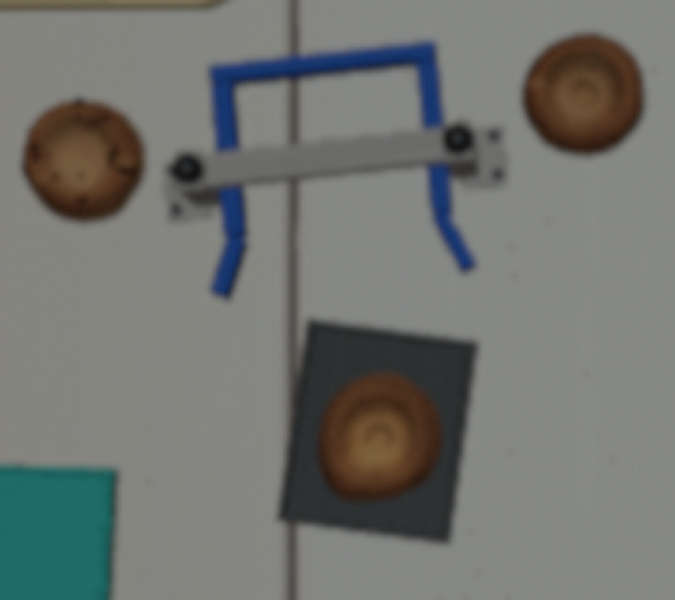

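```bash
cat > m0.py <<'E'
from h import *
p=camera_params("top")
f=lambda q:np.array(q)/3.75+[170,160]
n=pw(p,f([(187,167),(458,137)]),72);print("nuts",n,np.linalg.norm(n[0]-n[1]))
o=n.mean(0);d=n[0]-n[1];y=d/np.linalg.norm(d);x=np.array([y[1],-y[0]])
print("gauge o",o,"yaw",np.arctan2(x[1],x[0]))
s=pw(p,f([(236,81),(420,68)]),20);print("stop inner corners",[( (a-o)@x,(a-o)@y) for a in s])
k=pw(p,f([(245,237),(222,297),(437,220),(473,267)]),20);print("kinks",[( (a-o)@x,(a-o)@y) for a in k])
t=pw(p,f([(310,320),(477,343),(448,542),(279,519)]),16);c=t.mean(0)
print("tray",t,c,[np.linalg.norm(t[i]-t[(i+1)%4]) for i in range(4)])
e=t[0]-t[3]+t[1]-t[2];print("yaw",np.arctan2(e[1],e[0]),"in gauge",(c-o)@x,(c-o)@y)
for nm,q in dict(choc=(83,160),plain=(584,95)).items(): print(nm,pw(p,f([q]),20))
E
python3 m0.py
```

```text
nuts [[689.00118167 191.78122888]
 [705.34723473  25.11088021]] 167.46999305619372
gauge o [697.1742082  108.44605454] yaw 0.0977615106813414
stop inner corners [(np.float64(63.829671695665816), np.float64(57.06541195334647)), (np.float64(58.967479368360905), np.float64(-62.064767543254746))]
kinks [(np.float64(-38.35220701612164), np.float64(60.26169359926162)), (np.float64(-75.19112215717207), np.float64(78.35260092158575)), (np.float64(-41.049925458842786), np.float64(-62.924306186822534)), (np.float64(-73.7005063819594), np.float64(-82.62522703569486))]
tray [[599.70511038 123.37733068]
 [583.67527435  17.00715986]
 [458.25016523  36.18399703]
 [473.78036543 142.71756416]] [528.85272885  79.82151293] [np.float64(107.57122702382574), np.float64(126.88265871341031), np.float64(107.65959336089931), np.float64(127.40127951624807)]
yaw -0.1520579871002759 in gauge -170.31169229829564 -12.058700550641769
choc [[704.74115837 270.05599352]]
plain [[742.71046864 -53.11963008]]
```

```bash
python3 -m jog '{"xyz":[[0.7,1,0.3],[0.7,1,0.3],[0.7,1,0.3],[0.7,1,0.3],[0.7,1,0],[0.7,1,0],[0.7,1,0],[0.7,1,0],[0.7,1,0],[0.7,1,0]],"angular":[[0,0,0.6],[0,0,0.6],[0,0,0.6],[0,0,0.6],[0,0,0.6],[0,0,0.6],[0,0,0.6],[0,0,0.6],[0,0,0.6],[0,0,0.6]]}' -0.5
python3 -m jog '{"xyz":[[0.7,1,0],[0.7,1,0],[0.7,1,0],[0.7,1,0],[0.7,1,0],[0.7,1,0],[0.7,1,0],[0.7,1,0],[0.7,1,0],[0.7,1,0]],"angular":[[0,0,0.6],[0,0,0.6],[0,0,0.6],[0,0,0.6],[0,0,0.6],[0,0,0.6],[0,0,0.6],[0,0,0.6],[0,0,0.6],[0,0,0.6]]}'
```

```text
time: 1.1
tool_pos: [332.2, -281.1, 246.9]
tcp_rot: [-3.14, 0.009, -0.552]
contact_force: [0.5, -0.4, -0.3]
grip_width: 69.3
time: 2.1
tool_pos: [475.2, -70.5, 244.1]
tcp_rot: [-3.137, 0.016, 0.104]
contact_force: [0.6, 0.5, -0.5]
grip_width: 69.0
```

```bash
python3 -m jog '{"xyz":[[0.8,0.6,0.9],[0.8,0.6,0.9],[0.8,0.6,0.9],[0,0,0],[0,0,0]],"angular":[[0,0,0],[0,0,0],[0,0,0],[0,0,0],[0,0,0]]}'
python3 - <<'E'
from h import *
print(bot.get_obs()["tool_pos"]);p=camera_params("wrist");print(p)
np.save("w1.npy",p,allow_pickle=True)
cv2.imwrite("pics/w1.png",capture("wrist")[:,:,::-1])
E
```

```text
time: 2.6
tool_pos: [524.0, -29.7, 296.6]
tcp_rot: [-3.135, 0.022, 0.11]
contact_force: [-0.0, 0.0, -0.5]
grip_width: 69.0
[523.98428075 -29.65818099 296.58986155]
{'fx': 361.7549842028769, 'fy': 361.7549842028769, 'cx': 321.90755623029133, 'cy': 236.91162150354253, 'k1': -0.031433887649370475, 'rvec': array([-2.88847547, -0.16333708,  0.01330125]), 'tvec': array([-510.73010889, -135.23757719,  447.37674724])}
```

View pics/w1.png

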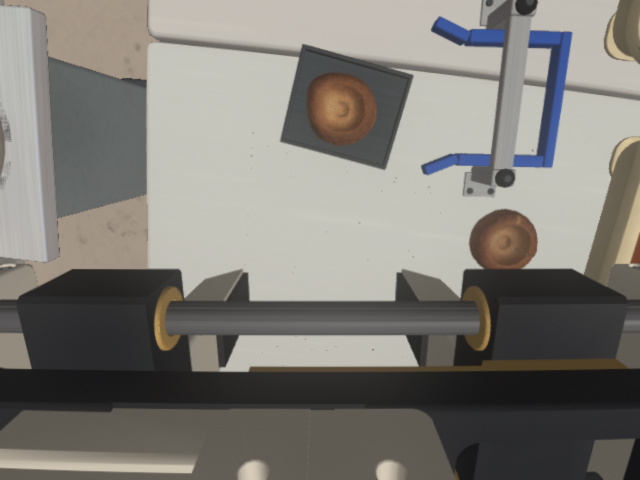

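Run:
```python
import cv2
a=cv2.imread("pics/w1.png")
cv2.imwrite("pics/c1.png",cv2.resize(a[0:210,410:600],None,fx=2.85,fy=2.85,interpolation=cv2.INTER_CUBIC))
cv2.imwrite("pics/c2.png",cv2.resize(a[35:180,270:420],None,fx=4,fy=4,interpolation=cv2.INTER_CUBIC))
```

```text
(no output)
```

View pics/c1.png

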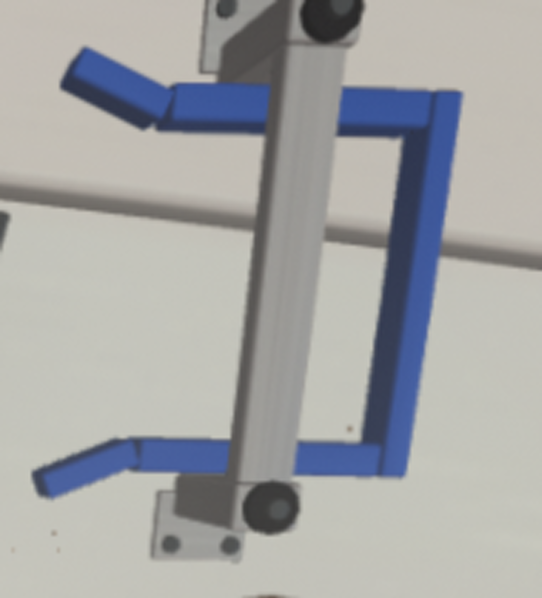

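View pics/c2.png

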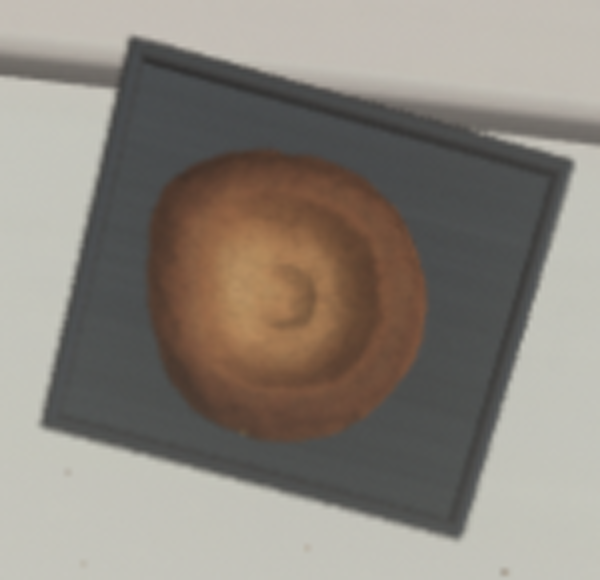

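```bash
cat > m1.py <<'E'
from h import *
from scipy.optimize import least_squares
p=np.load("w1.npy",allow_pickle=True).item()
f=lambda q:np.array(q)/2.85+[410,0]
P=lambda q,z:pw(p,f(q),z)
xs=np.vstack([P([(431,100),(384,440)],20),P([(363,440),(403,150)],0)])
ys=[(P([(145,438),(225,440),(310,442)],20),-60),(P([(160,130),(250,132),(395,136)],0),60)]
nut=P([(271,508)],72)
def res(v,det=False):
    o=v[:2];x=np.array([np.cos(v[2]),np.sin(v[2])]);y=np.array([-x[1],x[0]])
    r=list((xs-o)@x-65)
    for a,c in ys:r+=list((a-o)@y-c)
    r+=list((nut-o)@x)+list((nut-o)@y+84)
    return np.array(r)
s=least_squares(res,[697,108,.1]);print(s.x,res(s.x).round(1))
g=lambda q:np.array(q)/4+[270,35]
t=pw(p,g([(132,38),(573,161),(460,538),(42,426)]),16);c=t.mean(0)
# tl = back-left, tr = front-left, br=front-right, bl=back-right
print(t,[np.linalg.norm(t[i]-t[(i+1)%4]) for i in range(4)])
e=t[1]-t[0]+t[2]-t[3];o=s.x[:2];x=np.array([np.cos(s.x[2]),np.sin(s.x[2])]);y=np.array([-x[1],x[0]])
print("tray",c,np.arctan2(e[1],e[0]),"gauge frame",(c-o)@x,(c-o)@y,[((a-o)@x,(a-o)@y) for a in t])
k=pw(p,g([(288,295)]),30);print("cake",k-c)
E
python3 m1.py
```

```text
[7.01129736e+02 1.07817004e+02 9.02417757e-02] [-1.4  0.1  2.5  1.5 -0.9 -0.8 -0.7  0.5  0.8  1.2 -2.8 -0.1]
[[477.47142159 141.80501994]
 [604.36248175 123.29344495]
 [588.38949414  15.69484051]
 [461.39709329  34.25197531]] [np.float64(128.2342370712657), np.float64(108.77773674796286), np.float64(128.34109678922206), np.float64(108.74760429195197)]
tray [532.90512269  78.76132018] -0.1449823409064059 gauge frame -170.1585819766732 -13.777164074542972 [(np.float64(-219.68526502574113), np.float64(54.00565796386167)), (np.float64(-94.97877894672257), np.float64(24.13406799825851)), (np.float64(-120.58348767383613), np.float64(-81.5872397074674)), (np.float64(-245.38679626039303), np.float64(-51.66114255282466))]
cake [[-4.21792253 -1.55545382]]
```

The wrist view shows the dark tray at (345,105), turned, and the gauge at (510,95). It agrees with the top view: gauge about (700,108) with yaw 0.09, tray at gauge (-170,-14) with relative yaw -0.235. I'll push on the tray's right side first, which squares and centres it, then push from behind.

```bash
python3 -m jog '{"xyz":[[0.4,0.25,-1],[0.4,0.25,-1],[0,0,-1],[0,0,-1],[0,0,-1],[0,0,-1],[0,0,-1],[0,0,-1],[0,0,-1],[0,0,-1]],"angular":[[-0.03,-0.11,-0.1],[-0.03,-0.1,-0.1],[0,0,0],[0,0,0],[0,0,0],[0,0,0],[0,0,0],[0,0,0],[0,0,0],[0,0,0]]}'
python3 -m jog '{"xyz":[[0,0,-1],[0,0,-1],[0,0,-0.6],[0,0,0]],"angular":[[0,0,0],[0,0,0],[0,0,0],[0,0,0]]}'
```

```text
time: 3.65
tool_pos: [529.1, -26.1, 84.4]
tcp_rot: [3.14, 0.011, 0.079]
contact_force: [-0.1, 0.9, -1.1]
grip_width: 69.1
time: 4.05
tool_pos: [521.2, -28.2, 25.5]
tcp_rot: [-3.14, 0.023, 0.075]
contact_force: [0.2, -0.0, 0.2]
grip_width: 68.7
```

```bash
python3 -m jog '{"xyz":[[0.5,0.2,-0.3],[0.5,0.2,-0.3],[0,0,-0.3],[0,0,0]],"angular":[[0,-0.2,0.08],[0,0,0.06],[0,0,0],[0,0,0]]}'
```

```text
time: 4.45
tool_pos: [542.8, -20.5, 7.3]
tcp_rot: [3.141, -0.001, 0.09]
contact_force: [0.3, 0.2, -0.4]
grip_width: 68.7
```

```bash
python3 -m jog '{"xyz":[[-0.02,0.2,0],[-0.02,0.2,0],[-0.02,0.2,0],[-0.02,0.2,0],[-0.02,0.2,0],[-0.02,0.2,0],[-0.02,0.2,0],[-0.02,0.2,0]],"angular":[[0,0,0],[0,0,0],[0,0,0],[0,0,0],[0,0,0],[0,0,0],[0,0,0],[0,0,0]]}'
python3 - <<'E'
from h import *
cv2.imwrite("pics/w2.png",capture("wrist")[:,:,::-1])
E
```

```text
time: 5.25
tool_pos: [540.5, 13.6, 8.6]
tcp_rot: [3.139, -0.005, 0.09]
contact_force: [1.0, -1.5, -0.5]
grip_width: 69.0
```

View pics/w2.png

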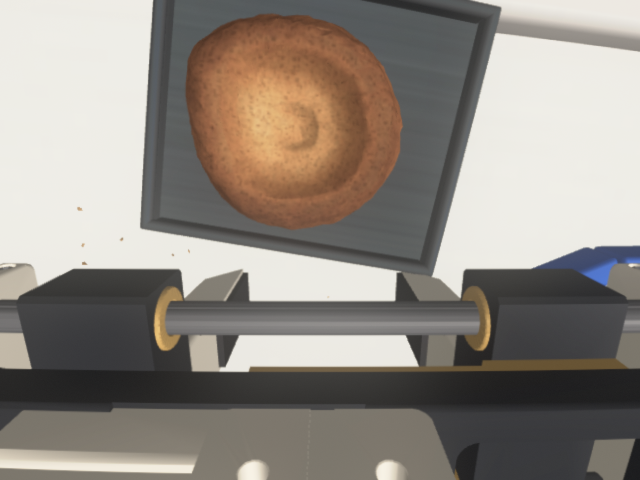

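The front finger has contact near (430,270) and the tray is turning towards square; the back finger is still short of it. I'll carry on.

```bash
python3 -m jog '{"xyz":[[-0.02,0.2,-0.05],[-0.02,0.2,-0.05],[-0.02,0.2,0],[-0.02,0.1,0],[0,0,0]],"angular":[[0,0,0],[0,0,0],[0,0,0],[0,0,0],[0,0,0]]}'
python3 - <<'E'
from h import *
cv2.imwrite("pics/w3.png",capture("wrist")[:,:,::-1]);cv2.imwrite("pics/t3.png",cv2.resize(capture("top")[160:320,170:350,::-1],(675,600),interpolation=cv2.INTER_CUBIC))
E
```

```text
time: 5.8
tool_pos: [540.3, 28.9, 7.3]
tcp_rot: [3.138, -0.008, 0.09]
contact_force: [1.9, -2.0, 1.4]
grip_width: 68.9
```

View pics/w3.png

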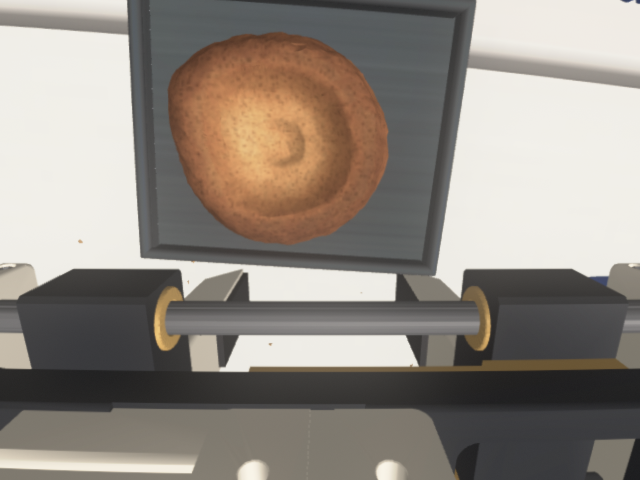

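View pics/t3.png

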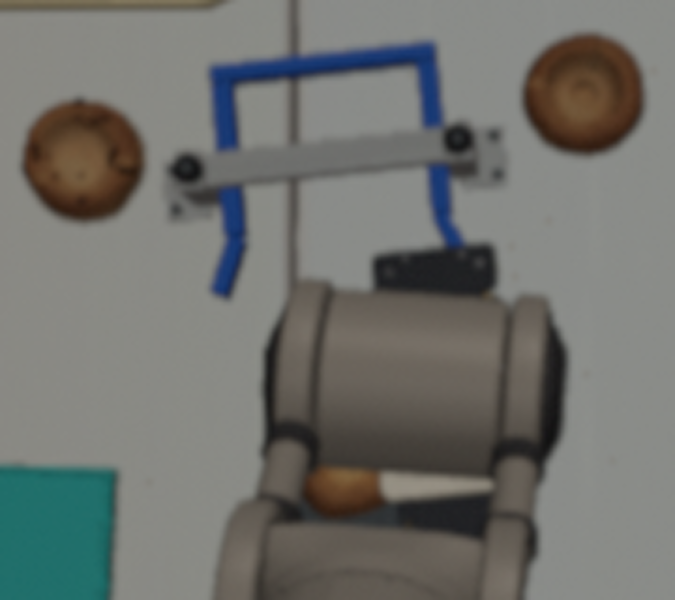

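```bash
cat > g.py <<'E'
from h import *
O=np.array([700,108]);A=.09
x=np.array([np.cos(A),np.sin(A)]);y=np.array([-x[1],x[0]])
G=lambda w:np.column_stack([(np.atleast_2d(w)-O)@x,(np.atleast_2d(w)-O)@y]).round(1)
def tcp():
    o=bot.get_obs();print("tcp gauge",G(o["tool_pos"][:2]),o["tool_pos"].round(1),o["tcp_rot"].round(3),o["contact_force"].round(1))
E
python3 - <<'E'
from g import *
tcp();p=camera_params("wrist")
print(G(pw(p,[(142,257),(436,275),(474,3)],16)))
E
```

```text
tcp gauge [[-166.4  -64.6]] [540.1  28.7   7.2] [ 3.139 -0.008  0.09 ] [ 1.6 -1.7  0.4]
[[-244.4  -45.5]
 [-116.   -54.2]
 [-109.8   53. ]]
```

```bash
python3 -m jog '{"xyz":[[0.05,-0.5,0],[0.05,-0.5,0],[0,0,1],[0,0,1],[0,0,1],[0,0,1],[0,0,1],[0,0,1],[-0.5,0.3,0.5],[-0.5,0.3,0]],"angular":[[0,0,0],[0,0,0],[0,0,0],[0,0,0],[0,0,0],[0,0,-1],[0,0,-1],[0,0,-1],[0,0,-1],[0,0,-1]]}' -0.22
python3 -m jog '{"xyz":[[-0.5,0.4,0],[-0.5,0.4,0],[-0.5,0.4,0],[-0.5,0.4,0],[-0.5,0.4,0],[-0.5,0.4,0],[-0.5,0.4,0],[-0.5,0.4,0],[-0.5,0.4,0],[0,0,0]],"angular":[[0,0,-1],[0,0,-1],[0,0,-1],[0,0,-1],[0,0,-1],[0,0,-1],[0,0,-1],[0,0,-1],[0,0,-1],[0,0,-1]]}'
python3 - <<'E'
from g import *
tcp()
E
```

```text
time: 6.9
tool_pos: [517.4, 12.9, 139.2]
tcp_rot: [-3.139, 0.005, -0.458]
contact_force: [-0.5, -0.2, -0.2]
grip_width: 55.7
time: 7.9
tool_pos: [419.6, 80.5, 138.2]
tcp_rot: [3.136, 0.009, -1.557]
contact_force: [-0.2, 0.2, 0.2]
grip_width: 56.3
tcp gauge [[-281.8   -2.2]] [419.6  80.5 138.2] [ 3.136  0.009 -1.557] [-0.2  0.2  0.2]
```

```bash
python3 -m jog '{"xyz":[[0,0.1,0],[0,0.1,0],[0,0,0]],"angular":[[0,0,0.4],[0,0,0.33],[0,0,0]]}'
python3 - <<'E'
from g import *
tcp();p=camera_params("wrist");np.save("w4.npy",p,allow_pickle=True)
cv2.imwrite("pics/w4.png",capture("wrist")[:,:,::-1])
E
```

```text
time: 8.2
tool_pos: [418.6, 83.2, 138.0]
tcp_rot: [3.134, 0.009, -1.482]
contact_force: [-0.4, -0.3, -0.2]
grip_width: 55.9
tcp gauge [[-282.5    0.6]] [418.6  83.2 138. ] [ 3.134  0.009 -1.482] [-0.4 -0.3 -0.2]
```

View pics/w4.png

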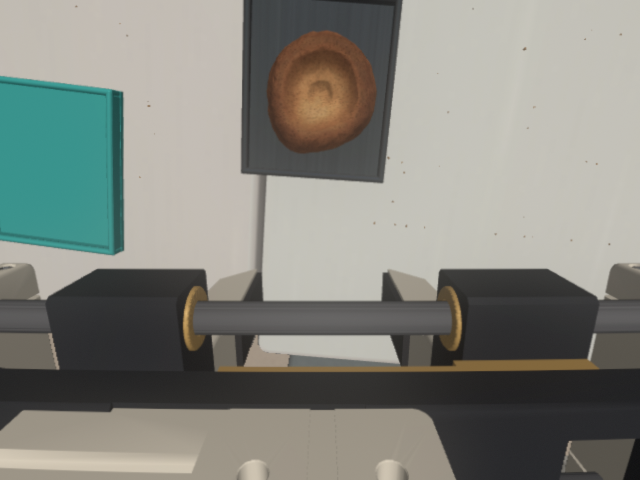

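```bash
python3 - <<'E'
from g import *
p=np.load("w4.npy",allow_pickle=True).item()
print(G(pw(p,[(241,175),(383,182),(400,2)],16)))
E
python3 -m jog '{"xyz":[[0,0,-1],[0,0,-1],[0,0,-1],[0,0,-1],[0,0,-1],[0,0,-0.8],[0,0,0]],"angular":[[0,0,0],[0,0,0],[0,0,0],[0,0,0],[0,0,0],[0,0,0],[0,0,0]]}'
```

```text
[[-239.5   63.1]
 [-244.9  -46. ]
 [-121.   -53.1]]
time: 8.95
tool_pos: [420.3, 81.2, 18.7]
tcp_rot: [3.138, 0.009, -1.487]
contact_force: [0.1, -0.7, 0.7]
grip_width: 56.4
```

```bash
python3 -m jog '{"xyz":[[0,0.3,-0.3],[0,0.05,-0.3],[0.4,0.04,0],[0.4,0.04,0],[0.2,0.02,0],[0.2,0.02,0],[0.2,0.02,0],[0.2,0.02,0],[0.2,0.02,0],[0.2,0.02,0]],"angular":[[0,0,0.06],[0,-0.05,0],[0,0,0],[0,0,0],[0,0,0],[0,0,0],[0,0,0],[0,0,0],[0,0,0],[0,0,0]]}'
python3 - <<'E'
from g import *
tcp();p=camera_params("wrist");np.save("w5.npy",p,allow_pickle=True)
cv2.imwrite("pics/w5.png",capture("wrist")[:,:,::-1])
E
```

```text
time: 9.95
tool_pos: [462.7, 92.7, 7.9]
tcp_rot: [3.141, 0.008, -1.481]
contact_force: [-3.9, -0.6, 3.8]
grip_width: 55.8
tcp gauge [[-237.7    6. ]] [462.7  92.7   7.9] [ 3.141  0.008 -1.481] [-3.9 -0.6  3.8]
```

View pics/w5.png

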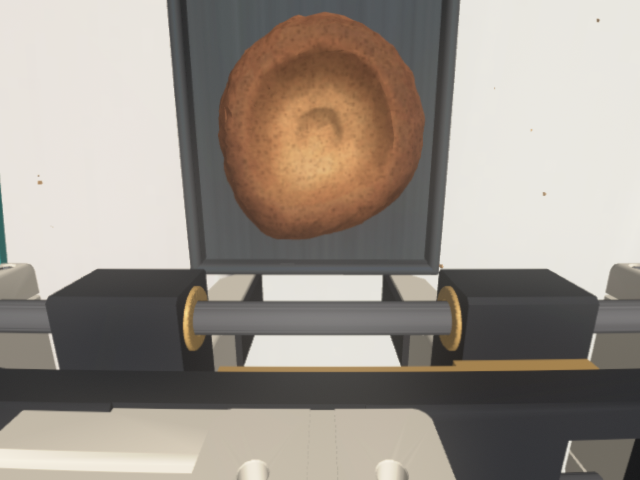

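The tray is square on both fingers: its near wall runs from (190,272) to (441,273), and the cake is clear of the fingers.

Run:
```python
from g import *
p=np.load("w5.npy",allow_pickle=True).item()
print(G(pw(p,[(190,272),(441,273)],16)))
```

```text
[[-225.4   63.7]
 [-225.6  -47.1]]
```

```bash
python3 -m jog '{"xyz":[[0.2,-0.018,-0.02],[0.2,-0.018,-0.02],[0.2,-0.018,-0.01],[0.2,-0.018,-0.01],[0.2,-0.018,-0.01],[0.2,-0.018,-0.01],[0.2,-0.018,-0.01],[0.2,-0.018,-0.01],[0.2,-0.018,-0.01],[0.2,-0.018,-0.01]],"angular":[[0,0,0],[0,0,0],[0,0,0],[0,0,0],[0,0,0],[0,0,0],[0,0,0],[0,0,0],[0,0,0],[0,0,0]]}'
python3 - <<'E'
from g import *
tcp();p=camera_params("wrist");np.save("w6.npy",p,allow_pickle=True)
cv2.imwrite("pics/w6.png",capture("wrist")[:,:,::-1])
E
```

```text
time: 11.0
tool_pos: [505.6, 89.4, 5.4]
tcp_rot: [3.14, 0.009, -1.481]
contact_force: [-4.0, 0.0, 3.3]
grip_width: 56.2
tcp gauge [[-195.3   -1.1]] [505.6  89.4   5.4] [ 3.14   0.009 -1.481] [-4.   0.   3.3]
```

View pics/w6.png

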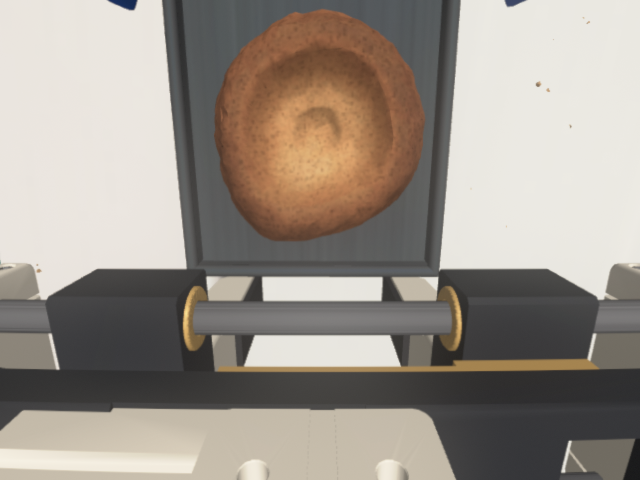

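```bash
python3 -m jog '{"xyz":[[0.2,-0.014,0],[0.2,-0.014,0],[0.2,-0.014,0],[0.2,-0.014,0],[0.2,0.014,0],[0.2,0.018,0],[0.2,0.018,0]],"angular":[[0,0,0],[0,0,0],[0,0,0],[0,0,0],[0,0,0],[0,0,0],[0,0,0]]}'
python3 - <<'E'
from g import *
tcp();p=camera_params("wrist");np.save("w7.npy",p,allow_pickle=True)
cv2.imwrite("pics/w7.png",capture("wrist")[:,:,::-1])
E
```

```text
time: 11.75
tool_pos: [537.0, 88.9, 5.3]
tcp_rot: [3.141, 0.009, -1.481]
contact_force: [-2.7, -1.4, 1.6]
grip_width: 55.8
tcp gauge [[-164.1   -4.4]] [537.   88.9   5.3] [ 3.141  0.009 -1.481] [-2.7 -1.4  1.6]
```

View pics/w7.png

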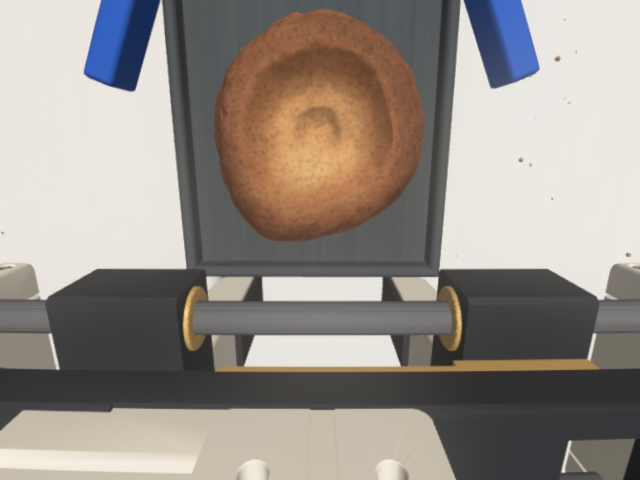

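The tray is centred between the flare tips: their midpoint is about column 313 and the tray's is about 313. I'll go straight on.

```bash
python3 -m jog '{"xyz":[[0.2,0.018,0],[0.2,0.018,0],[0.2,0.018,0],[0.2,0.018,0],[0.2,0.018,0],[0.2,0.018,0],[0.2,0.018,0],[0.2,0.018,0],[0.2,0.018,0],[0.2,0.018,0]],"angular":[[0,0,0],[0,0,0],[0,0,0],[0,0,0],[0,0,0],[0,0,0],[0,0,0],[0,0,0],[0,0,0],[0,0,0]]}'
python3 - <<'E'
from g import *
tcp()
cv2.imwrite("pics/w8.png",capture("wrist")[:,:,::-1])
E
```

```text
time: 12.8
tool_pos: [581.0, 92.7, 5.3]
tcp_rot: [-3.141, 0.009, -1.481]
contact_force: [-2.7, -0.3, 2.4]
grip_width: 56.1
tcp gauge [[-119.9   -4.5]] [581.   92.7   5.3] [-3.141  0.009 -1.481] [-2.7 -0.3  2.4]
```

View pics/w8.png

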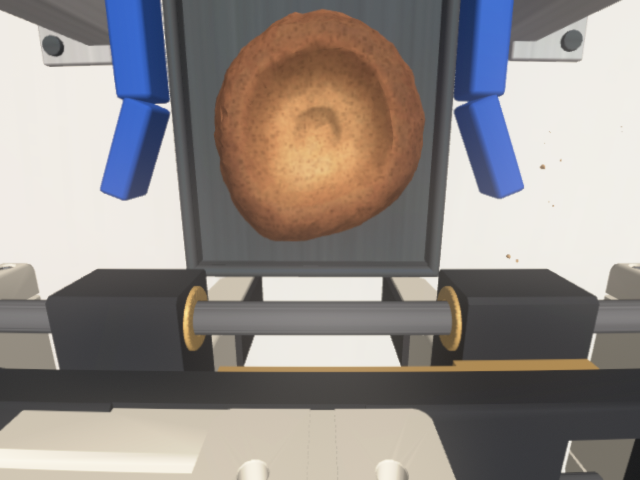

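```bash
python3 -m jog '{"xyz":[[0.2,0.02,0],[0.2,0.02,0],[0.2,0.02,0],[0.2,0.02,0],[0.2,0.018,0],[0.2,0.018,0],[0.2,0.018,0]],"angular":[[0,0,0],[0,0,0],[0,0,0],[0,0,0],[0,0,0],[0,0,0],[0,0,0]]}'
python3 - <<'E'
from g import *
tcp()
cv2.imwrite("pics/w9.png",capture("wrist")[:,:,::-1])
E
```

```text
time: 13.55
tool_pos: [611.9, 95.7, 5.2]
tcp_rot: [-3.141, 0.009, -1.481]
contact_force: [-3.8, -0.2, 1.6]
grip_width: 56.3
tcp gauge [[-88.9  -4.3]] [611.9  95.7   5.2] [-3.141  0.009 -1.481] [-3.8 -0.2  1.6]
```

View pics/w9.png

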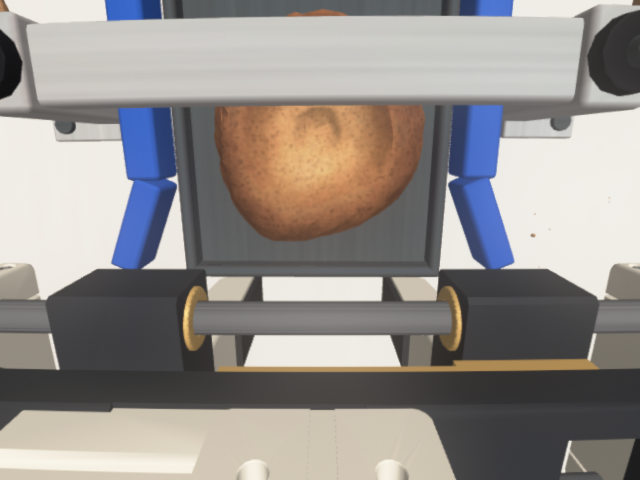

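```bash
python3 -m jog '{"xyz":[[0.12,0.011,0],[0.12,0.011,0],[0.12,0.011,0]],"angular":[[0,0,0],[0,0,0],[0,0,0]]}'
python3 -m jog '{"xyz":[[0.12,0.011,0],[0.12,0.011,0]],"angular":[[0,0,0],[0,0,0]]}'
```

```text
time: 13.9
tool_pos: [620.2, 96.4, 5.2]
tcp_rot: [-3.14, 0.009, -1.481]
contact_force: [-3.7, -0.1, 0.9]
grip_width: 56.2
time: 14.1
tool_pos: [625.2, 96.9, 5.2]
tcp_rot: [-3.14, 0.009, -1.481]
contact_force: [-9.6, -2.4, 3.8]
grip_width: 56.0
```

```bash
python3 -m jog '{"xyz":[[0.06,0.005,0],[0.06,0.005,0],[0,0,0]],"angular":[[0,0,0],[0,0,0],[0,0,0]]}'
python3 - <<'E'
from g import *
tcp()
cv2.imwrite("pics/w10.png",capture("wrist")[:,:,::-1])
E
```

```text
time: 14.4
tool_pos: [625.0, 96.8, 5.3]
tcp_rot: [3.136, 0.008, -1.481]
contact_force: [-1.6, 0.6, 0.6]
grip_width: 56.0
tcp gauge [[-75.7  -4.4]] [625.   96.8   5.3] [ 3.136  0.008 -1.481] [-1.6  0.6  0.6]
```

View pics/w10.png

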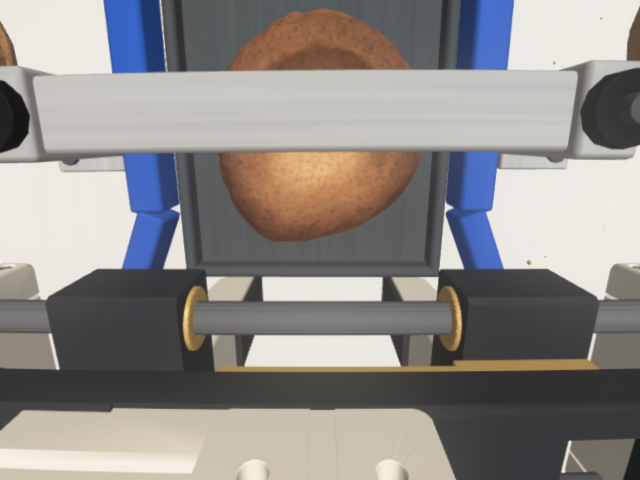

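```bash
python3 -m jog '{"xyz":[[0.15,0.013,0]],"angular":[[0,0,0]]}';python3 -m jog '{"xyz":[[0.2,0.018,0]],"angular":[[0,0,0]]}'; python3 -m jog '{"xyz":[[0,0,0]],"angular":[[0,0,0]]}'
```

```text
time: 14.55
tool_pos: [625.2, 96.8, 5.2]
tcp_rot: [3.129, 0.008, -1.48]
contact_force: [-20.6, -3.3, 15.1]
grip_width: 55.8
time: 14.65
tool_pos: [625.1, 96.8, 5.2]
tcp_rot: [3.119, 0.008, -1.48]
contact_force: [-20.8, -4.1, 16.2]
grip_width: 56.2
time: 14.75
tool_pos: [624.7, 96.7, 5.4]
tcp_rot: [3.118, 0.008, -1.48]
contact_force: [0.4, 0.2, 0.6]
grip_width: 56.0
```

It is hard against the stop: the force reached 20 N with no motion. I'll back off and check.

```bash
python3 -m jog '{"xyz":[[-0.5,-0.05,0],[-1,-0.09,0],[-1,-0.09,0.5],[-1,-0.09,1],[-1,-0.09,1],[-1,-0.09,1],[-1,-0.09,1],[-1,-0.09,1],[0,0,0]],"angular":[[0,0,0],[0,0,0],[0,0,0],[0,0,0],[0,0,0],[0,0,0],[0,0,0],[0,0,0],[0,0,0]]}'
python3 - <<'E'
from g import *
tcp();np.save("w11.npy",camera_params("wrist"),allow_pickle=True)
cv2.imwrite("pics/w11.png",capture("wrist")[:,:,::-1]);t=capture("top")[:,:,::-1];cv2.imwrite("pics/top11.png",t)
cv2.imwrite("pics/t11.png",cv2.resize(t[150:290,180:350],(729,600),interpolation=cv2.INTER_CUBIC))
E
```

```text
time: 15.65
tool_pos: [481.5, 82.9, 120.6]
tcp_rot: [-3.137, 0.007, -1.482]
contact_force: [0.0, 0.6, 0.6]
grip_width: 56.1
tcp gauge [[-219.9   -5.4]] [481.5  82.9 120.6] [-3.137  0.007 -1.482] [0.  0.6 0.6]
```

View pics/w11.png

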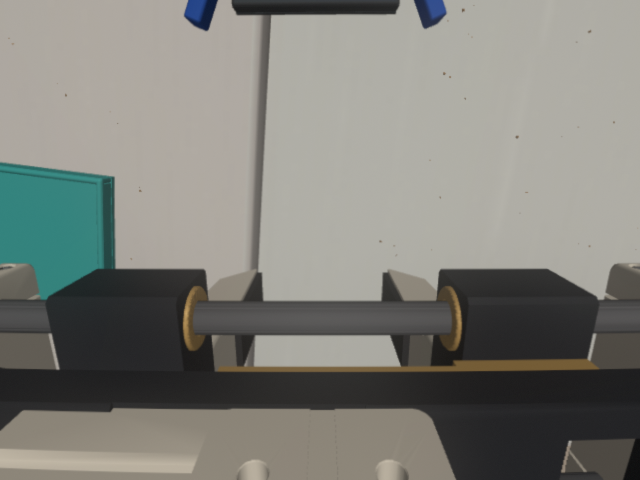

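View pics/t11.png

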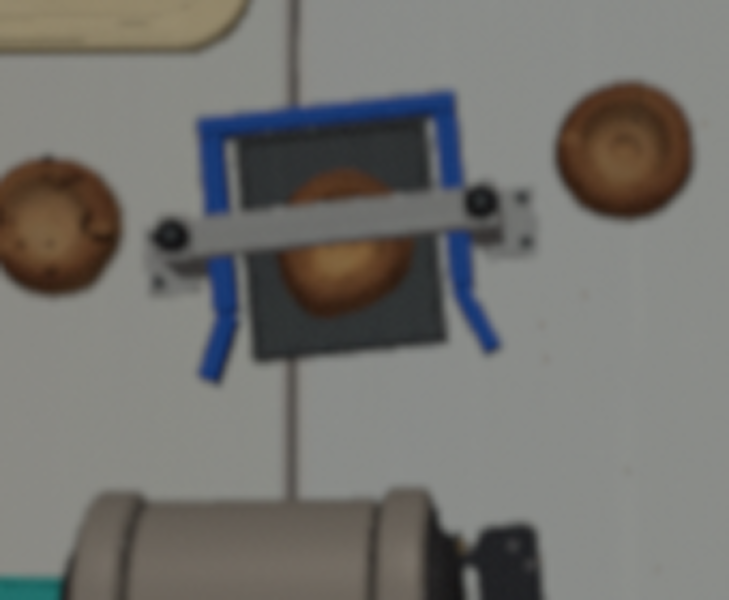

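The top view shows the tray's far wall flush with the blue stop from (238,135) to (425,118), with even gaps to both rails. The cake lies inside and the bystanders are where they were. Handing in.

Run:
```python
from h import *
a=cv2.imread("pics/top0.png").astype(int);b=cv2.imread("pics/top11.png").astype(int)
d=abs(a-b).max(2)
for n,(u,v) in dict(choc=(192,202),plain=(326,184),timer=(485,240),probe=(492,310)).items(): print(n,d[v-22:v+22,u-17:u+17].max())
print(bot.get_obs()["time"],bot.close_job())
```

```text
choc 6
plain 6
timer 6
probe 6
the job is handed in; nothing more can be done
15.75 None
```

The tray is home in the height gauge: it sits square against the stop at the back, with the ring cake still lying in it. I handed the job in at 15.75 s, and no verdict was reported.

**What I did:** I pushed the tray's right side with two spread fingers to centre and nearly square it. Then I pushed the near wall along the table, under the bridge, until it met the stop. In the wrist pictures the fingers stayed clear of the cake and the cake passed under the bridge.

**Last checks:**
- **Seating:** at the stop, a push of about 20 N moved the tray no further.
- **Position:** after I backed off, the top view showed the far wall flush with the stop, the gaps to both rails about even and the cake in the tray. I judged these last positions by eye rather than measuring them in mm.
- **Bystanders:** the before and after pictures of all four differ only by image noise, so none of them moved.
- **Disagreement:** the top and wrist cameras put the gauge about 4 mm apart along the slide (x 697 and 701), so I relied on contact with the stop for the final position.

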